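# Put the pastry cutters away on their outlines

### The arm

A 7-joint arm with a two-finger parallel gripper is mounted at the origin on the work surface. World frame = base frame: x ahead of the robot, y to its left, z up, the work surface at z = 0. Lengths are in m, angles in rad, forces in N, time in s.
With the tool pointing down it reaches from about 0.4 to 0.85 m from the base axis. Payload 10.4 kg.
Tool frame: the origin (TCP) lies at the very end of the fingers, on their centre line; the grasp point (between the pads) lies 19 mm behind it; z points along the fingers, y is the direction in which the jaws open and shut (so a half turn about z gives the same grasp; the last joint's range is limited). The gripper opens to 85 mm and grips with 20 to 120 N. Pads are 22 mm wide; open, the fingers measure 114 mm over their backs; the gripper's body (76 mm by 85 mm) begins 54 mm behind the grasp point. The pads swing forward as they close: fully open they stand 13 mm farther back than shut.
Start: joints at [-1.248, 0.332, -0.065, 1.46, 0.022, 1.35, -0.088], TCP at [0.212, 0.588, 0.205] pointing down, gripper open.
Joint ranges: [-2.6, 2.6], [-0.5, 2.12], [-1.47, 1.34], [0.16, 2.42], [-1.27, 4.41], [0.06, 2.06], [-2.6, 2.6]. Speed limits (rad/s): [2.22, 2.22, 2.79, 2.79, 3.14, 3.14, 3.14].

### API

Orientations are given as a unit quaternion [x, y, z, w].
In Python, from workcell import manip gives the robot as it stands.
- The arm moves only by the tool arm_command, never from a script. Its arguments are lists of equal length, an entry for each row: "slide": the shift along the tool's x, y, z in mm, a list of three; "turn": the turn about the tool's z in degrees; "grip": the closure, from 0 (fully open) to 1 (shut). In form: {"slide": [[tx, ty, tz], ...], "turn": [turn, ...], "grip": [grip, ...]}. A call has 1 to 10 rows; each row shifts and turns the commanded pose from where the row before left it, along the tool's axes as they then stand; what a row does not reach is not made up. A row lasts 1/12 s, in which the tool goes at most 41.7 mm and 7.16 degrees, less where a joint would pass 70% of its speed; a pose out of reach is approached as far as the arm can. A call with a gripper value outside its range is refused whole. The fingers move at their own pace and stop on an object; "newtons" is the grip in N (left out, the last holds). Time passes only in rows, so rows that do not move let the fingers close. It gives the time, the measured TCP pose, the force and the opening at its end, in the units of the state.
- manip.get_obs(): the state, without advancing time (a new reading comes with each control period).
- manip.camera(name): name is "side" or "top" or "wrist"; returns the picture (400x640x3 uint8, blue, green, red); there is no depth.
- manip.camera_info(name): a dict with "fx", "fy", "cx", "cy" (pixels), "rvec" (rotation vector, rad) and "tvec" (3), from world to camera coordinates, as OpenCV has them. Camera axes: x right, y down, z forward; pixel columns grow to the right and rows downward; lengths in m; the calibration is good to about 2 mm. A picture is of the moment at which its call begins: read the wrist's pose just before it. camera_info takes no time and is no camera call; for the wrist camera it gives the pose at the moment of the call.
- manip.hand_in(): hands the job in, once; it reports no verdict.
Trained networks look in the newest picture that a camera, given by its name, has taken for a name from the list of things; names that differ only in an ending like _2 or _b are one class to them, and where a whole thing is asked for, a point or a joint stands for the part that bears it (a point fixed in the world has none). Each returns a list of dicts, best first, with "score" (0 to 1); they miss things now and then, are a little off and sometimes report something else, mostly with a low value. They report only what shows in the picture. A call takes as long as a camera call.
- manip.cut_out(target, camera): "pixels" (400x640 bool, what is visible of it).
- manip.tip_of(target, camera): "xyz" ([x, y, z] in m, in the coordinates of the camera as it stood for that picture, good to about 4 mm: a listed point, or the origin of a listed thing).
The state is a dict: "clock": time; "joint_pos": joint angles; "joint_velocities": joint speeds; "tau": joint torques, N m; "position": TCP position; "ee_rot": TCP orientation; "ft_force": force on the tool from outside, world axes, zero at the start; "torque": the same for the moment, N m; "grip_width": opening from 0.0 (shut) to 1.0 (fully open).
Only numpy, scipy, OpenCV 4.12 (cv2) and the standard library are available. Lean on these libraries where they do the work, as an engineer would, in place of code of your own. Each camera call takes 0.05 s, during which the arm holds its last target.

### The job

Put the four steel pastry cutters away: stand each one upright on the wooden block that bears the black outline of its own shape and size, centred on the outline and, for the square and the oblong one, turned to line up with it. Leave the jar and the bowl where they stand.

Things in the scene. Friction and masses are not known exactly. Their poses are not given: they have to be found in the camera images.
- cutter_large: Steel pastry cutter, large round, 78 mm across, loose, about 0.14 kg: a closed steel body 28 mm tall with a 1.5 mm rim round its top edge, and at the middle of its top an upright round wooden knob, 24 mm in diameter, from 26 to 66 mm above the underside, by which it is picked up. Origin: centre of the underside; z up.
- cutter_small: Steel pastry cutter, small round, 46 mm across, loose, about 0.14 kg: a closed steel body 28 mm tall with a 1.5 mm rim round its top edge, and at the middle of its top an upright round wooden knob, 24 mm in diameter, from 26 to 66 mm above the underside, by which it is picked up. Origin: centre of the underside; z up.
- cutter_square: Steel pastry cutter, square, 62 x 62 mm, sides along its x and y, loose, about 0.14 kg: a closed steel body 28 mm tall with a 1.5 mm rim round its top edge, and at the middle of its top an upright round wooden knob, 24 mm in diameter, from 26 to 66 mm above the underside, by which it is picked up. Origin: centre of the underside; z up.
- cutter_oblong: Steel pastry cutter, oblong with round ends, 84 mm long (along its x) x 42 mm wide, loose, about 0.14 kg: a closed steel body 28 mm tall with a 1.5 mm rim round its top edge, and at the middle of its top an upright round wooden knob, 24 mm in diameter, from 26 to 66 mm above the underside, by which it is picked up. Origin: centre of the underside; z up.
- block_large: Fixed light-wood storage block, 100 x 100 x 12 mm, on the counter, with a flat black silhouette at the middle of its top: large round, 78 mm across (drawn 2 mm larger all round). No recess: the cutter stands on the flat top, 12 mm above the counter. Origin: centre of the underside, at counter height; z up; the silhouette's x and y are the block's.
- block_small: Fixed light-wood storage block, 100 x 100 x 12 mm, on the counter, with a flat black silhouette at the middle of its top: small round, 46 mm across (drawn 2 mm larger all round). No recess: the cutter stands on the flat top, 12 mm above the counter. Origin: centre of the underside, at counter height; z up; the silhouette's x and y are the block's.
- block_square: Fixed light-wood storage block, 100 x 100 x 12 mm, on the counter, with a flat black silhouette at the middle of its top: square, 62 x 62 mm, sides along its x and y (drawn 2 mm larger all round). No recess: the cutter stands on the flat top, 12 mm above the counter. Origin: centre of the underside, at counter height; z up; the silhouette's x and y are the block's.
- block_oblong: Fixed light-wood storage block, 100 x 100 x 12 mm, on the counter, with a flat black silhouette at the middle of its top: oblong with round ends, 84 mm long (along its x) x 42 mm wide (drawn 2 mm larger all round). No recess: the cutter stands on the flat top, 12 mm above the counter. Origin: centre of the underside, at counter height; z up; the silhouette's x and y are the block's.
- jar: Bystander: closed amber jar, 76 mm across, 130 mm tall, loose, standing at the left of the work. Origin: centre of its underside.
- bowl: Bystander: white ceramic bowl, 120 mm across the rim, 55 mm tall, loose, standing at the right of the work. Origin: centre of its underside.

How it is judged:
At the end, for the whole second after the job is handed in: Each cutter stands upright (within 0.1 rad), at rest, on the block with its own outline, centres within 12 mm; the oblong one within 0.25 rad of its outline (either way round), the square one within 0.25 rad (any quarter turn) (horizontal distance between cutter_large and block_large below 0.012 m and z of cutter_large in the frame of block_large between 0.009 and 0.016 m and angle between each of cutter_large, cutter_small, cutter_square, cutter_oblong's own z axis and vertical below 0.1 rad and linear speed of each of cutter_large, cutter_small, cutter_square, cutter_oblong below 0.02 m/s and angular speed of each of cutter_large, cutter_small, cutter_square, cutter_oblong below 0.2 rad/s and horizontal distance between cutter_small and block_small below 0.012 m and z of cutter_small in the frame of block_small between 0.009 and 0.016 m and horizontal distance between cutter_square and block_square below 0.012 m and z of cutter_square in the frame of block_square between 0.009 and 0.016 m and horizontal distance between cutter_oblong and block_oblong below 0.012 m and z of cutter_oblong in the frame of block_oblong between 0.009 and 0.016 m and angle between the x axis of cutter_oblong and the x axis of block_oblong, either way round below 0.25 rad and (angle between the x axis of cutter_square and the x axis of block_square, either way round below 0.25 rad or angle between the x axis of cutter_square and the y axis of block_square, either way round below 0.25 rad)); the robot touches nothing.
It fails at once if the jar is pushed more than 30 mm from where it stood or tipped (distance of jar from where it was at the start of the episode above 0.03 m or angle between jar's own z axis and vertical above 0.5 rad).
It fails at once if the bowl is pushed more than 30 mm from where it stood or tipped (distance of bowl from where it was at the start of the episode above 0.03 m or angle between bowl's own z axis and vertical above 0.5 rad).
It also fails if it takes over 106 s, if anything falls off the work surface, if the arm or the gripper's body presses on something with over 40 N, if the wrist force passes 120 N, or if a joint passes its speed limit or range.

## Working session

There is one attempt and no reset: what is moved stays moved. The work goes in short steps, Python scripts to look and compute and a tool call to move; the robot and the scene stay as the last step left them, time stands still between calls to the robot, and variables do not carry over. Pictures are saved under pics/ and viewed, and the job is handed in when it is done.

Besides the shell and the picture viewer there is one more tool, called after "Emit:" as name(argument=value, ...), one argument or row to a line, values as JSON. arm_command: Moves the arm, as the interface text tells. Its arguments: {"type":"object","properties":{"slide":{"type":"array","items":{"type":"array","items":{"type":"number"}}},"turn":{"type":"array","items":{"type":"number"}},"grip":{"type":"array","items":{"type":"number"}},"newtons":{"type":"number"}},"required":["slide","turn","grip"]}

```bash
mkdir -p pics
cat > h.py <<'E'
import numpy as np, cv2
from workcell import manip
def w2c(n):
    i=manip.camera_info(n); R,_=cv2.Rodrigues(np.array(i['rvec'],float)); return i,R,np.array(i['tvec'],float).ravel()
def ray(n,u,v,z):
    i,R,t=w2c(n); d=R.T@np.array([(u-i['cx'])/i['fx'],(v-i['cy'])/i['fy'],1.]); c=-R.T@t
    return c+d*(z-c[2])/d[2]
def proj(n,p):
    i,R,t=w2c(n); q=R@np.array(p)+t; return i['fx']*q[0]/q[2]+i['cx'], i['fy']*q[1]/q[2]+i['cy']
def c2w(n,x):
    i,R,t=w2c(n); return R.T@(np.array(x)-t)
E
python3 - <<'E'
from h import *
np.set_printoptions(precision=4,suppress=True)
o=manip.get_obs(); print(o)
for n in ['top','side']:
    cv2.imwrite(f'pics/{n}0.png',manip.camera(n)); print(manip.camera_info(n))
for x in ['large','small','square','oblong']:
  for k in ['cutter_','block_']:
    for c in ['top']:
      for d in manip.tip_of(k+x,c)[:2]: print(k+x,c,round(d['score'],2),c2w(c,d['xyz']))
for k in ['jar','bowl']:
  for d in manip.tip_of(k,'top')[:1]: print(k,round(d['score'],2),c2w('top',d['xyz']))
E
```

```text
{'clock': 0.0, 'joint_pos': array([-1.2476,  0.3329, -0.0647,  1.461 ,  0.0216,  1.3499, -0.0885]), 'joint_velocities': array([ 0.0021,  0.0002, -0.0006,  0.0006, -0.0006, -0.0012, -0.0008]), 'tau': array([  0.0006, -62.5461,   0.0493, -39.1581,   0.0162,   0.0105,
        -0.    ]), 'position': array([0.2117, 0.5876, 0.2044]), 'ee_rot': array([ 0.172 ,  0.9851, -0.0007, -0.0001]), 'ft_force': array([ 0.3386, -0.4255, -0.223 ]), 'torque': array([ 0.0447,  0.0017, -0.0551]), 'grip_width': 1.0011608032026778}
{'fx': 365.166521460672, 'fy': 365.166521460672, 'cx': 329.452213236379, 'cy': 193.02650428772208, 'rvec': array([ 2.1417, -2.1613,  0.1598]), 'tvec': array([-0.0102,  0.5624,  0.9797])}
{'fx': 447.11602840804443, 'fy': 447.11602840804443, 'cx': 320.0801707006587, 'cy': 194.73629569435224, 'rvec': array([ 2.1281, -0.3676,  0.1815]), 'tvec': array([-0.5032,  0.1231,  1.4021])}
cutter_large top 0.94 [0.6341 0.1034 0.0004]
block_large top 0.6 [ 0.4604 -0.304   0.0036]
block_large top 0.58 [ 0.4643 -0.0911 -0.0008]
cutter_small top 0.69 [ 0.6434 -0.1013 -0.0011]
cutter_small top 0.68 [ 0.4609 -0.3091  0.0023]
block_small top 0.56 [ 0.4507  0.0699 -0.0028]
cutter_square top 0.7 [ 0.4654  0.2774 -0.0009]
block_square top 0.8 [0.6352 0.2659 0.001 ]
block_square top 0.31 [ 0.6411 -0.1012 -0.0015]
cutter_oblong top 0.79 [ 0.6155 -0.284   0.0004]
cutter_oblong top 0.63 [ 0.465  -0.5476 -0.0016]
block_oblong top 0.83 [ 0.6389 -0.1038 -0.0009]
block_oblong top 0.16 [ 0.4649 -0.546  -0.001 ]
jar 0.7 [ 0.608   0.4767 -0.0004]
bowl 0.94 [ 0.4621 -0.5482  0.0014]
```

View pics/top0.png

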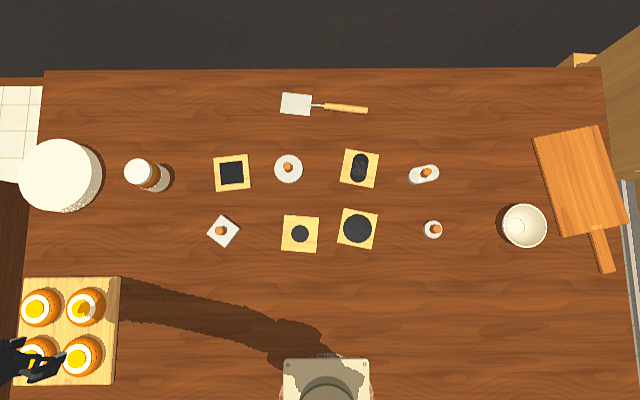

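View pics/side0.png

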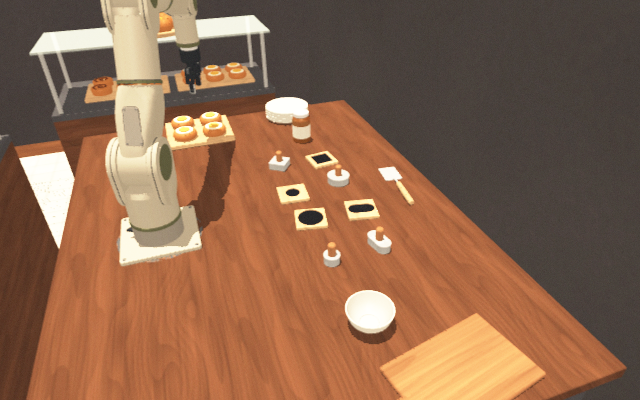

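The top view shows the cutters: square (222,231), large (288,168), oblong (424,174) and small (433,229). The blocks are: square (231,172), small (300,233), large (357,228) and oblong (359,168). The jar and bowl stand well clear, at (140,173) and (525,225). The networks' mix-ups, such as block_large at y=-0.30, can be discarded. Next I'll measure precisely.

```bash
cat > meas.py <<'E'
from h import *
np.set_printoptions(precision=4,suppress=True)
im=cv2.imread('pics/top0.png')
big=cv2.resize(im[130:270,190:460],None,fx=2.9,fy=2.9,interpolation=cv2.INTER_CUBIC); cv2.imwrite('pics/crop0.png',big)
hsv=cv2.cvtColor(im,cv2.COLOR_BGR2HSV).astype(int)
def comp(mask,u,v):
    n,l,s,c=cv2.connectedComponentsWithStats(mask.astype(np.uint8)); 
    ys,xs=np.nonzero(l>0); k=np.argmin((xs-u)**2+(ys-v)**2); i=l[ys[k],xs[k]]
    return l==i
dark=(im.max(2)<75)
for nm,u,v in [('square',231,172),('small',300,233),('large',357,228),('oblong',359,168)]:
    m=comp(dark,u,v); ys,xs=np.nonzero(m)
    P=np.array([ray('top',a,b,.012)[:2] for a,b in zip(xs,ys)])*1000
    r=cv2.minAreaRect(P.astype(np.float32)); print('block',nm,len(P),P.mean(0),r)
steel=(hsv[...,1]<60)&(im.max(2)>110)
for nm,u,v in [('square',222,240),('small',433,236),('large',288,176),('oblong',416,176)]:
    m=comp(steel,u,v); ys,xs=np.nonzero(m)
    P=np.array([ray('top',a,b,.028)[:2] for a,b in zip(xs,ys)])*1000
    h=cv2.convexHull(P.astype(np.float32)); M=cv2.moments(h)
    r=cv2.minAreaRect(P.astype(np.float32)); print('cutter',nm,len(P),M['m10']/M['m00'],M['m01']/M['m00'],r)
E
python3 meas.py
```

```text
block square 473 [628.9321 267.977 ] ((629.0150756835938, 267.6534423828125), (62.8828125, 64.19043731689453), 5.980321884155273)
block small 151 [452.5555  70.5727] ((451.6024169921875, 70.1354751586914), (44.05298614501953, 43.56084442138672), 44.81707763671875)
block large 574 [466.2511 -93.0299] ((465.7137756347656, -91.23617553710938), (76.68094635009766, 73.36801147460938), 89.45552825927734)
block oblong 337 [ 641.2167 -101.6886] ((640.4990234375, -101.57585906982422), (43.83958053588867, 82.9571533203125), 78.88053894042969)
cutter square 498 460.62018066815017 281.3151894482397 ((460.3606872558594, 281.18182373046875), (68.86163330078125, 65.77760314941406), 53.63551330566406)
cutter small 171 460.1373267844686 -301.3211177913962 ((460.1426696777344, -300.6564025878906), (50.88242721557617, 44.477176666259766), 89.45954895019531)
cutter large 551 635.3605914217695 101.46939252115968 ((635.8470458984375, 101.99658203125), (79.96319580078125, 79.02363586425781), 45.309749603271484)Traceback (most recent call last):
  File "meas.py", line 18, in <module>
    P=np.array([ray('top',a,b,.028)[:2] for a,b in zip(xs,ys)])*1000
                ~~~^^^^^^^^^^^^^^^^
  File "h.py", line 6, in ray
    i,R,t=w2c(n); d=R.T@np.array([(u-i['cx'])/i['fx'],(v-i['cy'])/i['fy'],1.]); c=-R.T@t
          ~~~^^^
  File "h.py", line 4, in w2c
    i=manip.camera_info(n); R,_=cv2.Rodrigues(np.array(i['rvec'],float)); return i,R,np.array(i['tvec'],float).ravel()
ValueError: time passes only in moves, steps and waits
```

Run:
```python
from h import *
np.set_printoptions(precision=4,suppress=True)
for x in ['large','small','square','oblong']:
  for d in manip.cut_out('cutter_'+x,'top')[:2]:
    ys,xs=np.nonzero(d['pixels']); print(x,d['score'],xs.mean(),ys.mean(),xs.min(),xs.max(),ys.min(),ys.max())
```

```text
large 0.9 288.45396825396824 169.1063492063492 274 302 155 183
small 0.76 431.616 229.36 423 440 221 237
square 0.65 223.02838063439066 231.63939899833056 207 239 217 246
square 0.21 357.1241554054054 228.91469594594594 338 376 210 248
oblong 0.86 423.1409978308026 174.46420824295012 408 438 165 184
```

View pics/crop0.png

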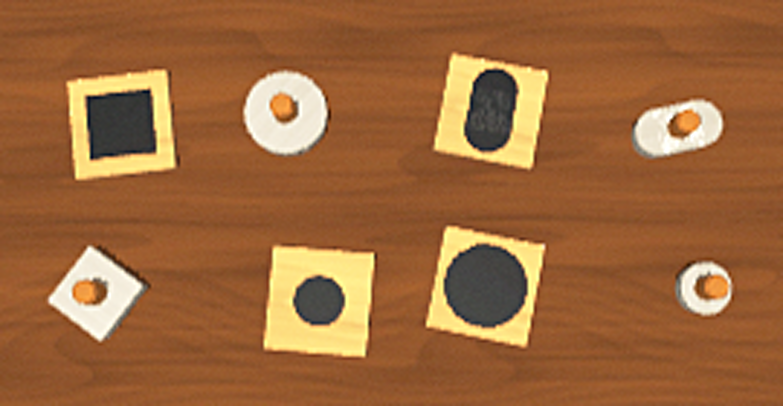

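```bash
cat > h.py <<'E'
import numpy as np, cv2, json, os
from workcell import manip
_c={}
def w2c(n):
    if n=='wrist' or not os.path.exists(f'{n}.json'):
        if n not in _c:
            i=manip.camera_info(n); _c[n]={k:(np.array(v).ravel().tolist() if k[1:]=='vec' else float(v)) for k,v in i.items()}
            if n!='wrist': json.dump(_c[n],open(f'{n}.json','w'))
    elif n not in _c: _c[n]=json.load(open(f'{n}.json'))
    i=_c[n]; R,_=cv2.Rodrigues(np.array(i['rvec'],float)); return i,R,np.array(i['tvec'],float).ravel()
def ray(n,u,v,z):
    i,R,t=w2c(n); u=np.atleast_1d(u);v=np.atleast_1d(v)
    d=np.stack([(u-i['cx'])/i['fx'],(v-i['cy'])/i['fy'],np.ones(len(u))],1)@R; c=-R.T@t
    return (c+d*((z-c[2])/d[:,2])[:,None]).squeeze()
def proj(n,p):
    i,R,t=w2c(n); q=R@np.array(p)+t; return i['fx']*q[0]/q[2]+i['cx'], i['fy']*q[1]/q[2]+i['cy']
def c2w(n,x):
    i,R,t=w2c(n); return R.T@(np.array(x)-t)
def plan(x,y,z,o=None):
    from scipy.spatial.transform import Rotation as Ro
    o=o or manip.get_obs(); R=Ro.from_quat(o['ee_rot']).as_matrix()
    d=R.T@(np.array([x,y,z])-o['position'])*1000
    print('slide',d.round(1),'x-axis deg',np.degrees(np.arctan2(R[1,0],R[0,0])).round(2),'pos',(o['position']*1000).round(1),'t',round(o['clock'],2)); return d
E
cat > meas.py <<'E'
from h import *
np.set_printoptions(precision=2,suppress=True)
im=cv2.imread('pics/top0.png')
hsv=cv2.cvtColor(im,cv2.COLOR_BGR2HSV).astype(int)
def comp(mask,u,v):
    n,l,s,c=cv2.connectedComponentsWithStats(mask.astype(np.uint8)); 
    ys,xs=np.nonzero(l>0); k=np.argmin((xs-u)**2+(ys-v)**2); i=l[ys[k],xs[k]]
    return l==i
def rep(t,m,z):
    ys,xs=np.nonzero(m); P=ray('top',xs,ys,z)[:,:2]*1000
    h=cv2.convexHull(P.astype(np.float32)); M=cv2.moments(h)
    ang=.5*np.degrees(np.arctan2(2*M['mu11'],M['mu20']-M['mu02']))
    print(t,len(P),'c %.1f %.1f'%(M['m10']/M['m00'],M['m01']/M['m00']),'axis %.1f'%ang,cv2.minAreaRect(P.astype(np.float32)))
wood=(hsv[...,2]>205)&(hsv[...,1]>60)&(hsv[...,1]<160)&(hsv[...,0]>15)
for nm,u,v in [('square',231,172),('small',300,233),('large',357,228),('oblong',359,168)]:
    rep('sil '+nm,comp(im.max(2)<75,u,v),.012); rep('wood '+nm,comp(wood,u,v),.012)
steel=(hsv[...,1]<60)&(im.max(2)>110)
for nm,u,v in [('square',222,240),('small',433,236),('large',288,176),('oblong',416,176)]:
    rep('cut '+nm,comp(steel,u,v),.028)
kn=(hsv[...,1]>150)&(hsv[...,2]>190)
for nm,u,v in [('square',221,231),('small',435,229),('large',288,167),('oblong',426,172)]:
    rep('knob '+nm,comp(kn,u,v),.055)
plan(0.46,.281,.12)
E
python3 meas.py
```

```text
sil square 473 c 628.7 267.6 axis -80.6 ((629.0150756835938, 267.6534423828125), (62.8828125, 64.19043731689453), 5.980321884155273)
wood square 648 c 629.3 267.3 axis -2.7 ((629.257080078125, 267.2633972167969), (101.11434936523438, 98.86929321289062), 6.310863971710205)
sil small 151 c 452.1 70.6 axis 58.5 ((451.6024169921875, 70.1354751586914), (44.05298614501953, 43.56084442138672), 44.81707763671875)
wood small 1001 c 452.2 69.7 axis -15.3 ((452.2545166015625, 69.76481628417969), (98.56172180175781, 100.42222595214844), 84.93255615234375)
sil large 574 c 465.8 -92.1 axis 78.0 ((465.7137756347656, -91.23617553710938), (76.68094635009766, 73.36801147460938), 89.45552825927734)
wood large 570 c 465.5 -92.7 axis -22.2 ((465.3980712890625, -92.85423278808594), (98.28446197509766, 100.41632080078125), 77.89035034179688)
sil oblong 337 c 640.1 -101.2 axis -11.9 ((640.4990234375, -101.57585906982422), (43.83958053588867, 82.9571533203125), 78.88053894042969)
wood oblong 724 c 639.7 -101.9 axis -5.3 ((639.681640625, -101.6999282836914), (98.5490493774414, 100.39154052734375), 78.62822723
[... 507 characters left out ...]
), (46.283939361572266, 90.0560531616211), 10.881747245788574)
knob square 48 c 460.8 285.8 axis 63.8 ((460.38818359375, 285.9173889160156), (19.088274002075195, 18.892738342285156), 1.8181278705596924)
knob small 49 c 460.3 -305.2 axis -66.9 ((460.2905578613281, -305.1460876464844), (19.05384063720703, 19.187177658081055), 87.16246032714844)
knob large 43 c 636.9 103.6 axis 63.5 ((636.9400024414062, 103.34605407714844), (19.547273635864258, 17.00767707824707), 89.535888671875)
knob oblong 44 c 619.0 -285.8 axis -82.6 ((619.5872192382812, -285.459716796875), (19.59662437438965, 16.983896255493164), 89.5241928100586)
slide [-337.5 -204.7   85.2] x-axis deg 160.19 pos [211.8 588.  205.2] t 0.8
```

Emit:
arm_command(
  slide=[
    [-33.5,-20.8,0],
    [-33.5,-20.8,0],
    [-33.5,-20.8,0],
    [-33.5,-20.8,0],
    [-33.5,-20.8,0],
    [-33.5,-20.8,0],
    [-33.5,-20.8,0],
    [-33.5,-20.8,0],
    [-33.5,-20.8,0],
    [-33.5,-20.8,0],
  ],
  turn=[0,0,0,0,0,0,0,0,0,0],
  grip=[0,0,0,0,0,0,0,0,0,0],
)

```text
clock: 1.63
position: [0.4574, 0.2771, 0.2055]
ee_rot: [0.172, 0.985, 0.0, 0.0]
ft_force: [0.6, -0.1, -0.1]
grip_width: 0.997
```

```bash
cat > look.py <<'E'
import sys
from h import *
o=manip.get_obs(); 
n=sys.argv[1]; cam=sys.argv[2]
if cam=='wrist': w2c('wrist')
im=manip.camera(cam); cv2.imwrite(f'pics/{n}.png',im)
plan(*[float(a)/1000 for a in sys.argv[3:6]],o=o)
if cam=='wrist':
    json.dump(_c_ if False else __import__('h')._c['wrist'],open('pics/'+n+'.json','w'))
E
python3 look.py w1 wrist 460.5 283.5 35
```

```text
slide [ -0.7   6.9 170.6] x-axis deg 160.2 pos [457.4 277.1 205.5] t 1.63
```

View pics/w1.png

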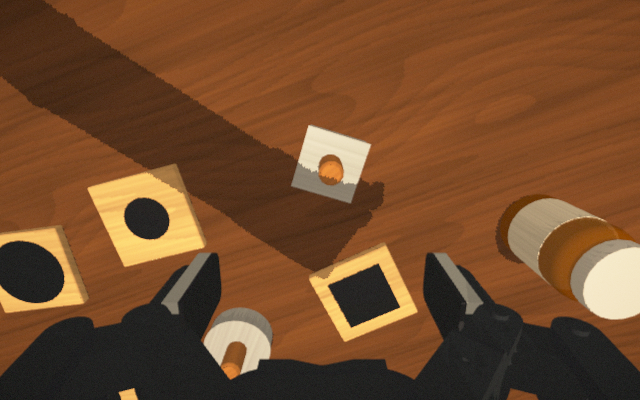

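The wrist view shows the square cutter's corners at about (310,125), (371,145), (352,203) and (291,184), with the knob near (331,168). The square block's outline is near (365,295), and the jaws sit at the bottom.

Run:
```python
import h; from h import *
np.set_printoptions(precision=4,suppress=True)
h._c['wrist']=json.load(open('pics/w1.json'))
c=ray('wrist',[310,371,352,291],[125,145,203,184],.028); print(c*1000, c.mean(0))
for i in range(4): d=c[(i+1)%4]-c[i]; print(np.degrees(np.arctan2(d[1],d[0]))%90,np.hypot(*d[:2]))
c=ray('wrist',[329,387,401,345],[291,265,305,329],.012); print(c.mean(0))
c=ray('wrist',[88,177,206,125],[187,165,245,266],.012); print('small block',c.mean(0))
print(proj('wrist',[.4605,.2835,.066]))
im=cv2.imread('pics/w1.png'); cv2.imwrite('pics/w1c.png',cv2.resize(im[110:220,270:400],None,fx=5,fy=5))
```

```text
[[416.7017 278.9738  28.    ]
 [455.8778 329.4306  28.    ]
 [507.446  292.2806  28.    ]
 [466.3905 239.5459  28.    ]] [0.4616 0.2851 0.028 ]
52.17317930391294 0.0638799833887419
54.23083321989122 0.06355628762816888
52.09817490101783 0.06683184348911721
51.56815009307502 0.06343135549240134
[0.6326 0.2689 0.012 ]
small block [0.4522 0.0743 0.012 ]
(np.float64(330.1037575449878), np.float64(173.45294505151864))
```

View pics/w1c.png

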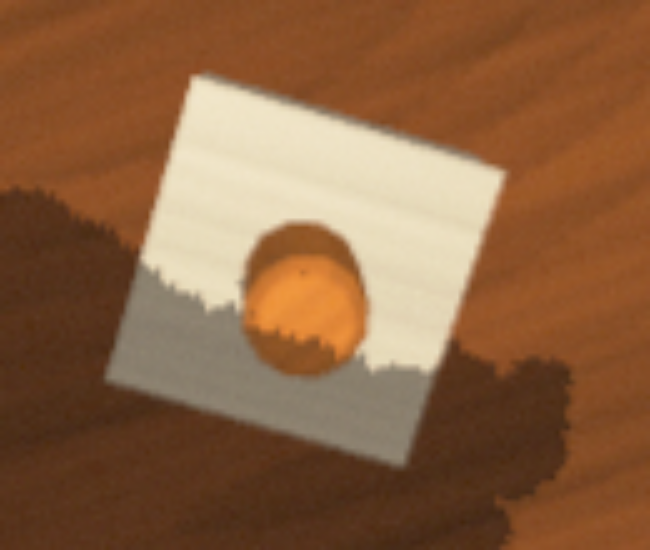

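Emit:
arm_command(
  slide=[
    [-0.4,4,26],
    [-0.4,4,26],
    [0,0,26],
    [0,0,26],
    [0,0,16],
    [0,0,0],
  ],
  turn=[0,0,0,0,0,0],
  grip=[0,0,0,0,0,0],
)

```text
clock: 2.18
position: [0.4579, 0.2849, 0.0817]
ee_rot: [0.172, 0.985, -0.002, -0.002]
ft_force: [-1.0, -0.5, 0.9]
grip_width: 1.0
```

```bash
python3 look.py w2 wrist 461 284.5 35
```

```text
slide [-3.2  0.9 46.7] x-axis deg 160.2 pos [457.9 284.9  81.7] t 2.18
```

View pics/w2.png

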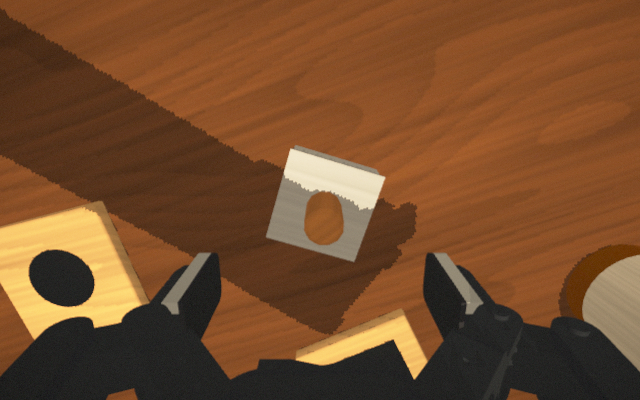

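The knob is centred between the jaws, at column 324. I'll descend and grip.

Emit:
arm_command(
  slide=[
    [-1.5,0.5,16],
    [-1.5,0.4,16],
    [0,0,14],
    [0,0,0],
    [0,0,0],
    [0,0,0],
    [0,0,0],
    [0,0,0],
    [0,0,0],
    [0,0,0],
  ],
  turn=[0,0,0,0,0,0,0,0,0,0],
  grip=[0,0,0,0,1,1,1,1,1,1],
  newtons=40,
)

```text
clock: 3.07
position: [0.4637, 0.2859, 0.04]
ee_rot: [0.172, 0.985, 0.0, 0.001]
ft_force: [-2.5, -8.6, 20.3]
grip_width: 0.143
```

Emit:
arm_command(
  slide=[
    [0,0,0],
    [0,0,0],
    [0,0,0],
  ],
  turn=[0,0,0],
  grip=[1,1,1],
)

```text
clock: 3.32
position: [0.4639, 0.2858, 0.04]
ee_rot: [0.172, 0.985, 0.0, 0.001]
ft_force: [-0.0, -2.0, 6.6]
grip_width: -0.0
```

```bash
python3 look.py w3 wrist 630 268 80
```

```text
slide [-162.4   39.7  -39.8] x-axis deg 160.16 pos [463.9 285.8  40. ] t 3.32
```

View pics/w3.png

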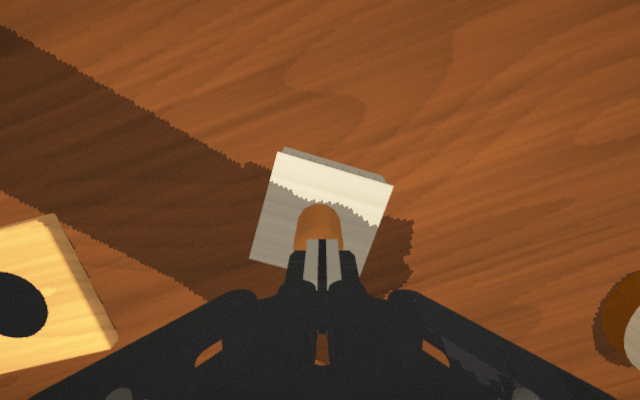

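The jaws shut fully and missed the knob, which is still visible just beyond the fingertips at (320,225). I'll check the geometry.

Run:
```python
import h; from h import *
np.set_printoptions(precision=4,suppress=True)
h._c['wrist']=json.load(open('pics/w3.json'))
c=ray('wrist',[278,393,249],[151,186,258],.028)*1000; print(c, (c[1]+c[2])/2)
print(proj('wrist',[.4639,.2858,.040]),proj('wrist',[.461,.2845,.066]))
i,R,t=w2c('wrist'); print('cam',-R.T@t,R)
im=manip.camera('top'); cv2.imwrite('pics/t3.png',cv2.resize(im[130:270,170:460],None,fx=2.7,fy=2.7,interpolation=cv2.INTER_CUBIC))
im=manip.camera('side'); cv2.imwrite('pics/s3.png',cv2.resize(im[100:220,220:380],None,fx=4,fy=4,interpolation=cv2.INTER_CUBIC))
```

```text
[[415.9139 278.1442  28.    ]
 [454.6623 329.3251  28.    ]
 [467.8271 239.2185  28.    ]] [461.2447 284.2718  28.    ]
(np.float64(322.96909474233996), np.float64(235.22405375919868)) (np.float64(318.34079669644836), np.float64(254.05973377782985))
cam [0.3936 0.3104 0.208 ] [[ 0.3399  0.9405  0.0011]
 [ 0.8995 -0.3254  0.2916]
 [ 0.2746 -0.0982 -0.9565]]
```

View pics/t3.png

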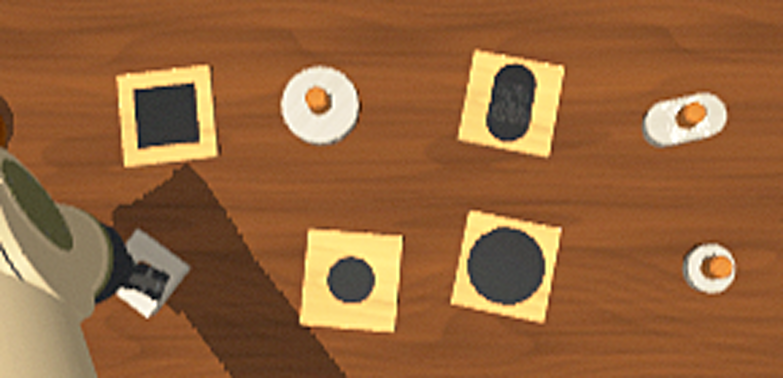

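View pics/s3.png

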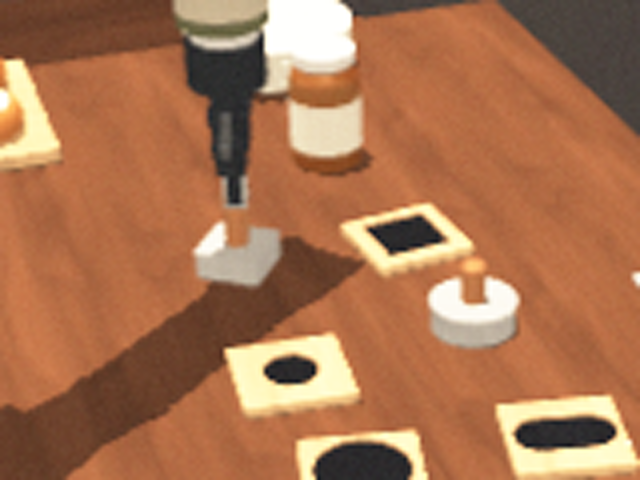

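Run:
```python
import h; from h import *
for n,p in [('tcp',[.4639,.2858,.040]),('knobtop',[.461,.2845,.066]),('knobbase',[.461,.2845,.028]),('bodyc',[.461,.2845,0]),('tcp+26',[.4639,.2858,.066])]:
    u,v=proj('side',p); print(n,'side crop',(u-220)*4,(v-100)*4, end=' ')
    u,v=proj('top',p); print('top crop',(u-170)*2.7,(v-130)*2.7)
im=cv2.imread('pics/w3.png'); cv2.imwrite('pics/w3c.png',cv2.resize(im[140:310,230:410],None,fx=3.5,fy=3.5,interpolation=cv2.INTER_CUBIC))
print(manip.get_obs()['grip_width'])
```

```text
tcp side crop 235.1058180944999 227.55261330880307 top crop 135.51511140344454 268.3916028842676
knobtop side crop 230.81860338723618 204.77090880399612 top crop 129.13175986860352 270.2134556454878
knobbase side crop 233.33023821353504 239.55579438265124 top crop 140.06865229517948 271.70012261618257
bodyc side crop 235.14248970013568 264.65457066218096 top crop 147.62221038347298 272.72688825335786
tcp+26 side crop 233.40395602351714 203.6773247319959 top crop 127.91509313293675 267.2876868042952
0.003375159056761385
```

View pics/w3c.png

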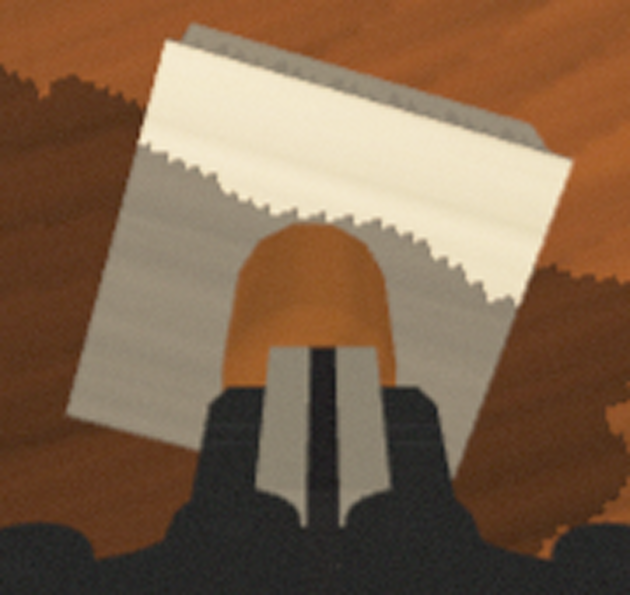

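Run:
```python
import h; from h import *
h._c['wrist']=json.load(open('pics/w3.json'))
xa=np.array([-.941,.339]);ya=np.array([.339,.941])
for z in [.035,.04,.05,.06,.066]:
  for dx in [0,.011]:
    p=np.array([.4639,.2858])+xa*dx
    l=p+ya*.012; r=p-ya*.012
    print(z,dx,np.round(proj('wrist',[*p,z]),1),np.round(proj('wrist',[*l,z]),1),np.round(proj('wrist',[*r,z]),1))
for z in [.028,.066]:
  for d in [[0,0],xa*.012,-xa*.012,ya*.012,-ya*.012]: print('knob',z,np.round(proj('wrist',[*(np.array([.461,.2845])+d),z]),1))
```

```text
0.035 0 [322.9 231.4] [345.2 231.4] [300.7 231.5]
0.035 0.011 [322.9 212.3] [345.6 212.2] [300.3 212.3]
0.04 0 [323.  235.2] [345.8 235.2] [300.1 235.3]
0.04 0.011 [323.  215.6] [346.2 215.6] [299.7 215.6]
0.05 0 [323.1 243.4] [347.1 243.4] [299.  243.5]
0.05 0.011 [323.1 222.9] [347.6 222.8] [298.5 222.9]
0.06 0 [323.2 252.6] [348.7 252.5] [297.7 252.6]
0.06 0.011 [323.2 231. ] [349.2 230.9] [297.1 231. ]
0.066 0 [323.2 258.6] [349.6 258.6] [296.8 258.7]
0.066 0.011 [323.2 236.3] [350.2 236.3] [296.2 236.4]
knob 0.028 [318.9 222.6]
knob 0.028 [318.8 202.2]
knob 0.028 [319.  242.4]
knob 0.028 [340.5 222.6]
knob 0.028 [297.4 222.7]
knob 0.066 [318.3 254.1]
knob 0.066 [318.2 229.5]
knob 0.066 [318.4 277.6]
knob 0.066 [344.9 254. ]
knob 0.066 [291.8 254.1]
```

The side view and the projections agree: the fingertips are resting on the knob at z≈0.066 while the reported TCP is at 0.040. I'll lift and look at the free tips.

Emit:
arm_command(
  slide=[
    [0,0,-20],
    [0,0,-20],
    [0,0,-20],
    [0,0,0],
    [0,0,0],
  ],
  turn=[0,0,0,0,0],
  grip=[1,1,1,1,1],
)

```text
clock: 3.88
position: [0.4636, 0.2864, 0.1002]
ee_rot: [0.172, 0.985, 0.001, 0.001]
ft_force: [0.6, -1.0, -0.2]
grip_width: 0.002
```

```bash
python3 look.py w4 wrist 461 284.5 35; python3 look.py s4 side 461 284.5 35
python3 - <<'E'
import h; from h import *
h._c['wrist']=json.load(open('pics/w4.json'))
from scipy.spatial.transform import Rotation as Ro
o=manip.get_obs(); R=Ro.from_quat(o['ee_rot']).as_matrix(); print(o['ft_force'])
for b in [0,-.013,-.026,-.039]:
    p=o['position']+R@[0,0,b]; q=o['position']+R@[.011,0,b]
    print(b,'side crop',(np.array(proj('side',p))-[220,100])*4,'wrist near',proj('wrist',q))
im=cv2.imread('pics/s4.png'); cv2.imwrite('pics/s4c.png',cv2.resize(im[100:220,220:380],None,fx=4,fy=4,interpolation=cv2.INTER_CUBIC))
E
```

```text
slide [ 1.9 -2.8 65.2] x-axis deg 160.19 pos [463.6 286.4 100.2] t 3.88
slide [ 1.4 -2.1 64.1] x-axis deg 160.2 pos [463.  286.   99.1] t 3.93
[0.50428324 0.20455246 0.43375489]
0 side crop [229.99124537 173.46753876] wrist near (np.float64(321.0864580949121), np.float64(213.17954519465817))
-0.013 side crop [229.11463659 161.11688319] wrist near (np.float64(321.1113791809081), np.float64(222.5235920053098))
-0.026 side crop [228.23057833 148.66127109] wrist near (np.float64(321.1402811156033), np.float64(233.36023976434262))
-0.039 side crop [227.33897524 136.09935887] wrist near (np.float64(321.174200534352), np.float64(246.0781701397056))
```

View pics/s4c.png

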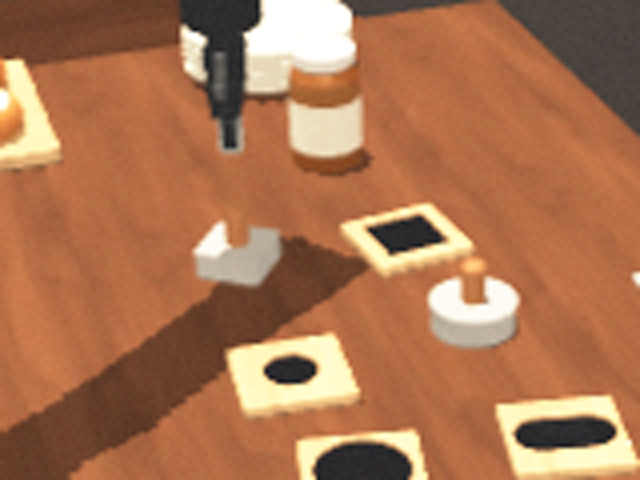

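View pics/w4.png

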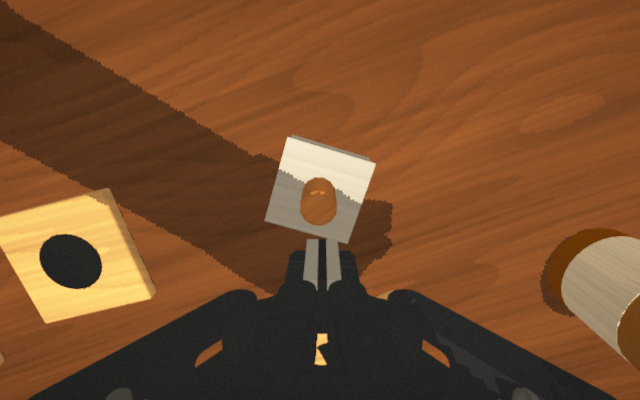

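The free-hanging tips also show about 26 mm above the reported TCP, at side crop row 152 and wrist row 238. That matches the contact reading, so the reported TCP z is about 26 mm too low for the real fingertips. For a tip height of 0.035 I should command a reported z of about 0.010. The cutter hasn't moved.

Emit:
arm_command(
  slide=[
    [1,-1,0],
    [0,-1,0],
    [0,0,0],
    [0,0,0],
    [0,0,0],
    [0,0,0],
    [0,0,10],
    [0,0,20],
    [0,0,10],
    [0,0,0],
  ],
  turn=[0,0,0,0,0,0,0,0,0,0],
  grip=[0,0,0,0,0,0,0,0,0,0],
)

```text
clock: 4.82
position: [0.4598, 0.2832, 0.0563]
ee_rot: [0.172, 0.985, -0.002, -0.002]
ft_force: [-0.3, -0.6, -1.0]
grip_width: 1.0
```

```bash
python3 look.py w5 wrist 461 284.5 10; python3 -c "
from h import *; print(manip.get_obs()['grip_width'])"
```

```text
slide [-0.8  1.8 46.3] x-axis deg 160.2 pos [459.8 283.2  56.3] t 4.82
1.0013452880184646
```

Emit:
arm_command(
  slide=[
    [-0.5,1,16],
    [0,0.5,16],
    [0,0,10],
    [0,0,4],
    [0,0,0],
    [0,0,0],
    [0,0,0],
    [0,0,0],
    [0,0,0],
    [0,0,0],
  ],
  turn=[0,0,0,0,0,0,0,0,0,0],
  grip=[0,0,0,0,0,1,1,1,1,1],
)

```text
clock: 5.7
position: [0.4626, 0.2857, 0.0136]
ee_rot: [0.172, 0.985, 0.0, 0.0]
ft_force: [-1.7, -5.3, 3.3]
grip_width: 0.298
```

Emit:
arm_command(
  slide=[
    [0,0,0],
    [0,0,0],
    [0,0,0],
  ],
  turn=[0,0,0],
  grip=[1,1,1],
)

```text
clock: 5.95
position: [0.4626, 0.2858, 0.0136]
ee_rot: [0.172, 0.985, 0.0, 0.0]
ft_force: [-1.5, -1.6, 5.5]
grip_width: 0.265
```

```bash
python3 look.py w6 wrist 630 268 60
```

```text
slide [-163.5   40.1  -46.3] x-axis deg 160.18 pos [462.6 285.8  13.6] t 5.95
```

View pics/w6.png

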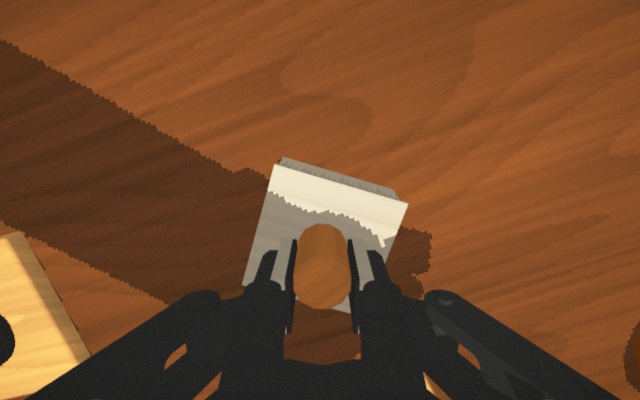

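The grip holds at about 22.5 mm, which fits the knob. I'll lift, carry to the square block and turn.

Emit:
arm_command(
  slide=[
    [0,0,-25],
    [0,0,-25],
    [-20,5,0],
    [-36,9,0],
    [-36,9,0],
    [-36,9,0],
    [-25,6,0],
    [-10,2,0],
    [0,0,0],
  ],
  turn=[0,0,0,0,0,0,0,0,0],
  grip=[1,1,1,1,1,1,1,1,1],
)

```text
clock: 6.75
position: [0.6314, 0.266, 0.0621]
ee_rot: [0.173, 0.985, -0.001, 0.0]
ft_force: [-0.5, -0.8, -0.8]
grip_width: 0.262
```

Emit:
arm_command(
  slide=[
    [0,0,0],
    [0,0,0],
    [0,0,0],
    [0,0,0],
    [0,0,0],
    [0,0,0],
    [0,0,0],
    [0,0,0],
    [0,0,0],
  ],
  turn=[-6.25,-6.25,-6.25,-6.25,-6.25,-6.25,-6.25,0,0],
  grip=[1,1,1,1,1,1,1,1,1],
)

```text
clock: 7.5
position: [0.6284, 0.2683, 0.063]
ee_rot: [-0.206, 0.979, 0.0, -0.0]
ft_force: [-0.5, -0.6, -1.3]
grip_width: 0.264
```

```bash
python3 look.py w7 wrist 630 268 25.6;  python3 look.py s7 side 630 268 25.6; python3 -c "
from h import *
im=cv2.imread('pics/s7.png'); cv2.imwrite('pics/s7c.png',cv2.resize(im[100:220,220:380],None,fx=4,fy=4,interpolation=cv2.INTER_CUBIC))"
```

```text
slide [-1.3 -0.9 37.4] x-axis deg -156.22 pos [628.4 268.3  63. ] t 7.5
slide [-1.2 -0.8 37.4] x-axis deg -156.26 pos [628.6 268.2  63. ] t 7.55
```

View pics/w7.png

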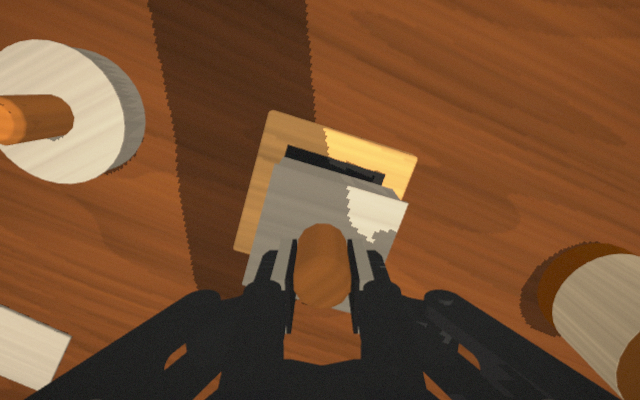

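View pics/s7c.png

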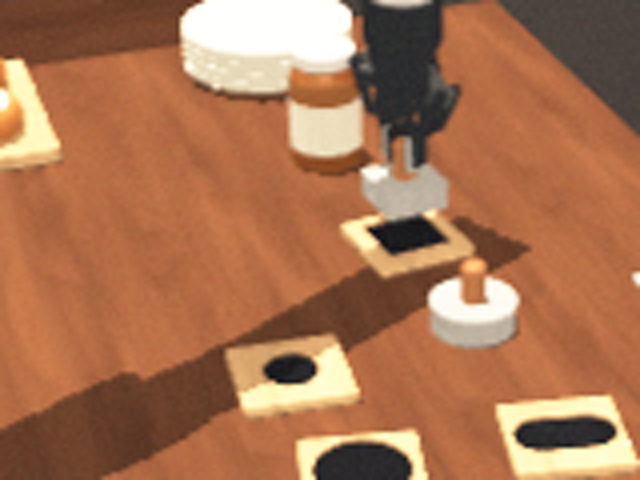

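The cutter's edges run parallel to the outline: (275,162)-(408,203) for the cutter, (288,147)-(385,178) for the outline. Next I'll check the centring.

Run:
```python
import h; from h import *
np.set_printoptions(precision=1,suppress=True)
h._c['wrist']=json.load(open('pics/w7.json'))
c=ray('wrist',[418,234],[157,250],.012)*1000; print(c.mean(0),np.hypot(*(c[0]-c[1])[:2])/2**.5)
c=ray('wrist',[408,243],[203,288],.0774)*1000; print(c.mean(0),np.hypot(*(c[0]-c[1])[:2])/2**.5)
```

```text
[629.  268.6  12. ] 98.1986860795727
[628.1 268.1  77.4] 64.98538480569803
```

Emit:
arm_command(
  slide=[
    [-0.8,-0.5,15],
    [0,0,12],
    [0,0,7],
    [0,0,3],
    [0,0,0],
    [0,0,0],
    [0,0,0],
    [0,0,0],
    [0,0,0],
    [0,0,0],
  ],
  turn=[0,0,0,0,0,0,0,0,0,0],
  grip=[1,1,1,1,1,1,0,0,0,0],
)

```text
clock: 8.43
position: [0.6304, 0.2679, 0.0263]
ee_rot: [-0.207, 0.978, 0.0, 0.0]
ft_force: [-0.8, -0.2, -0.2]
grip_width: 0.817
```

Emit:
arm_command(
  slide=[
    [0,0,0],
    [0,0,0],
    [0,0,-15],
    [0,0,-25],
    [0,0,-25],
    [0,0,-20],
    [0,0,0],
  ],
  turn=[0,0,0,0,0,0,0],
  grip=[0,0,0,0,0,0,0],
)

```text
clock: 9.02
position: [0.6327, 0.2688, 0.1165]
ee_rot: [-0.207, 0.978, 0.001, 0.004]
ft_force: [0.1, 0.2, 1.5]
grip_width: 1.005
```

```bash
python3 look.py w8 wrist 636 102.5 110;python3 -c "
from h import *; print(manip.get_obs()['grip_width'])"
```

```text
slide [  64.5 -153.4    6. ] x-axis deg -156.07 pos [632.7 268.8 116.5] t 9.02
1.0027801167951216
```

View pics/w8.png

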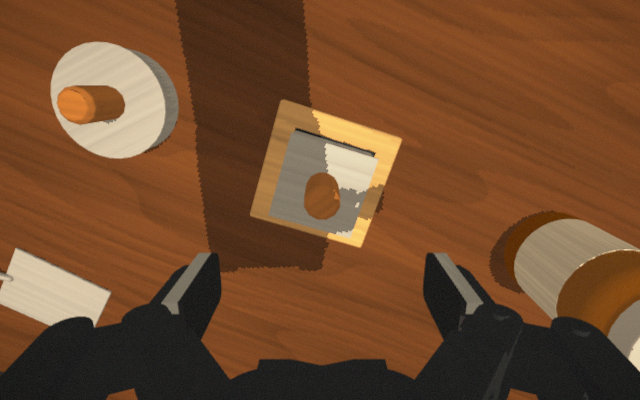

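The square cutter stands aligned on its outline. On to the large one.

Emit:
arm_command(
  slide=[
    [13,-31,0],
    [13,-31,0],
    [13,-31,0],
    [13,-31,0],
    [12,-29,0],
    [0,0,0],
    [0,0,0],
  ],
  turn=[0,0,0,0,0,0,0],
  grip=[0,0,0,0,0,0,0],
)

```text
clock: 9.65
position: [0.6336, 0.0991, 0.1103]
ee_rot: [-0.205, 0.979, -0.0, -0.001]
ft_force: [-0.2, 0.7, -1.1]
grip_width: 0.997
```

```bash
python3 look.py w9 wrist 636 102.5 10; python3 -c "
import h; from h import *
h._c['wrist']=json.load(open('pics/w9.json')); print(proj('wrist',[.636,.1025,.066]),[np.round(proj('wrist',[.636+.039*np.cos(a),.1025+.039*np.sin(a),.028])) for a in np.arange(0,6.28,1.57)])"
```

```text
slide [ -3.7   2.2 100.3] x-axis deg -156.31 pos [633.6  99.1 110.3] t 9.65
(np.float64(325.6022098534036), np.float64(213.05851940632746)) [array([305., 239.]), array([372., 215.]), array([347., 149.]), array([277., 175.])]
```

View pics/w9.png

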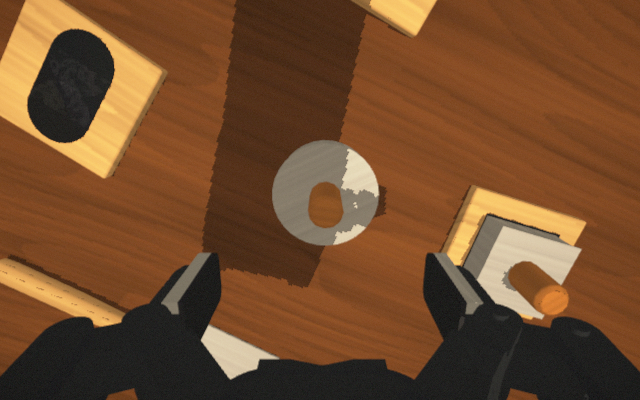

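The disc centre is at (325.5,193), which matches the prediction. Descend and grip.

Emit:
arm_command(
  slide=[
    [-2,1,25],
    [-1.5,1,30],
    [0,0,25],
    [0,0,15],
    [0,0,3],
    [0,0,0],
    [0,0,0],
    [0,0,0],
    [0,0,0],
    [0,0,0],
  ],
  turn=[0,0,0,0,0,0,0,0,0,0],
  grip=[0,0,0,0,0,0,1,1,1,1],
)

```text
clock: 10.53
position: [0.6369, 0.1055, 0.0143]
ee_rot: [-0.207, 0.978, 0.0, 0.001]
ft_force: [0.1, -0.3, 0.4]
grip_width: 0.456
```

Emit:
arm_command(
  slide=[
    [0,0,0],
    [0,0,0],
    [0,0,0],
    [0,0,0],
  ],
  turn=[0,0,0,0],
  grip=[1,1,1,1],
)

```text
clock: 10.87
position: [0.6368, 0.1053, 0.0141]
ee_rot: [-0.207, 0.978, 0.0, 0.001]
ft_force: [-0.8, -0.2, 6.3]
grip_width: 0.26
```

```bash
python3 look.py w10 wrist 465.6 -92.5 60
```

```text
slide [ 236.6 -111.4  -46.2] x-axis deg -156.08 pos [636.8 105.3  14.1] t 10.87
```

View pics/w10.png

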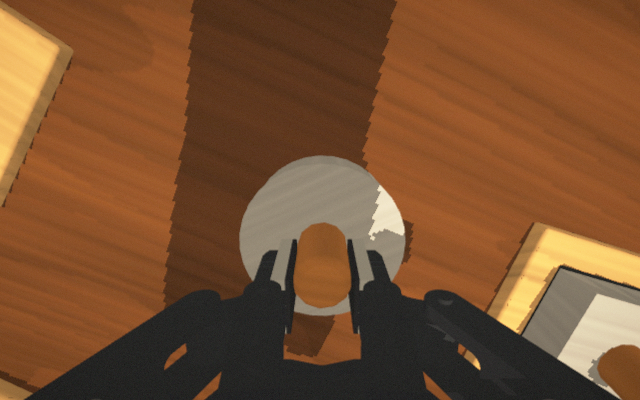

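Emit:
arm_command(
  slide=[
    [0,0,-25],
    [0,0,-25],
    [30,-14,0],
    [34,-16,0],
    [34,-16,0],
    [34,-16,0],
    [34,-16,0],
    [34,-16,0],
    [26,-12,0],
    [10,-5,0],
  ],
  turn=[0,0,0,0,0,0,0,0,0,0],
  grip=[1,1,1,1,1,1,1,1,1,1],
)

```text
clock: 11.75
position: [0.4624, -0.0954, 0.0629]
ee_rot: [-0.205, 0.979, -0.0, -0.001]
ft_force: [0.2, 0.3, -1.6]
grip_width: 0.261
```

Emit:
arm_command(
  slide=[
    [0,0,0],
    [0,0,0],
  ],
  turn=[0,0],
  grip=[1,1],
)

```text
clock: 11.92
position: [0.4658, -0.0918, 0.0634]
ee_rot: [-0.207, 0.978, 0.0, 0.0]
ft_force: [0.5, 1.1, -1.3]
grip_width: 0.261
```

```bash
python3 look.py w11 wrist 465.6 -92.5 26
```

```text
slide [ 0.5 -0.6 37.4] x-axis deg -156.11 pos [465.8 -91.8  63.4] t 11.92
```

View pics/w11.png

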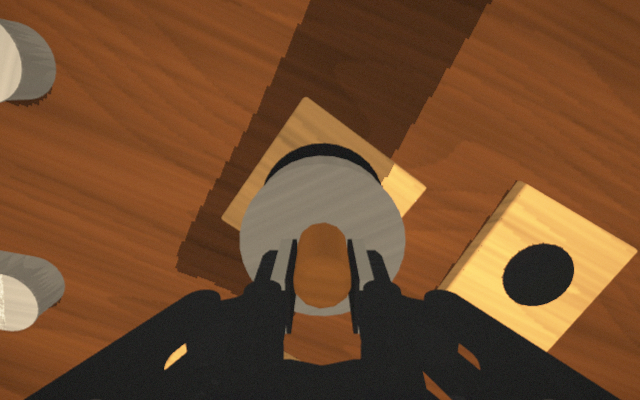

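Run:
```python
import h; from h import *
np.set_printoptions(precision=1,suppress=True)
h._c['wrist']=json.load(open('pics/w11.json'))
c=ray('wrist',[427,222],[188,217],.012)*1000; print(c.mean(0),np.hypot(*(c[0]-c[1])[:2])/2**.5)
c=ray('wrist',[240,405,322],[237,237,156],.0774)*1000; print(c, c[:2].mean(0))
c=ray('wrist',[538],[274],.012)*1000; print('small',c)
```

```text
[464.5 -91.7  12. ] 97.66416588486499
[[ 476.8 -130.4   77.4]
 [ 444.5  -57.6   77.4]
 [ 424.6 -110.3   77.4]] [460.6 -94.   77.4]
small [451.6  69.7  12. ]
```

Against the outline, the held cutter looks about 3 mm off along tool +x, so I'll correct by -2.5 mm and set it down.

Emit:
arm_command(
  slide=[
    [-2.5,0,15],
    [0,0,12],
    [0,0,7],
    [0,0,3],
    [0,0,0],
    [0,0,0],
    [0,0,0],
    [0,0,0],
    [0,0,0],
    [0,0,0],
  ],
  turn=[0,0,0,0,0,0,0,0,0,0],
  grip=[1,1,1,1,1,1,0,0,0,0],
)

```text
clock: 12.8
position: [0.4681, -0.0909, 0.0264]
ee_rot: [-0.207, 0.978, -0.0, 0.0]
ft_force: [0.7, 0.4, 0.4]
grip_width: 0.816
```

Emit:
arm_command(
  slide=[
    [0,0,0],
    [0,0,0],
    [0,0,-15],
    [0,0,-25],
    [0,0,-25],
    [0,0,-20],
    [0,0,0],
  ],
  turn=[0,0,0,0,0,0,0],
  grip=[0,0,0,0,0,0,0],
)

```text
clock: 13.38
position: [0.4703, -0.0912, 0.1152]
ee_rot: [-0.207, 0.978, -0.001, 0.003]
ft_force: [0.0, 0.0, 0.6]
grip_width: 1.001
```

```bash
python3 look.py w12 wrist 460.3 -302.5 110
```

```text
slide [  94.8 -189.1    5.1] x-axis deg -156.08 pos [470.3 -91.2 115.2] t 13.38
```

View pics/w12.png

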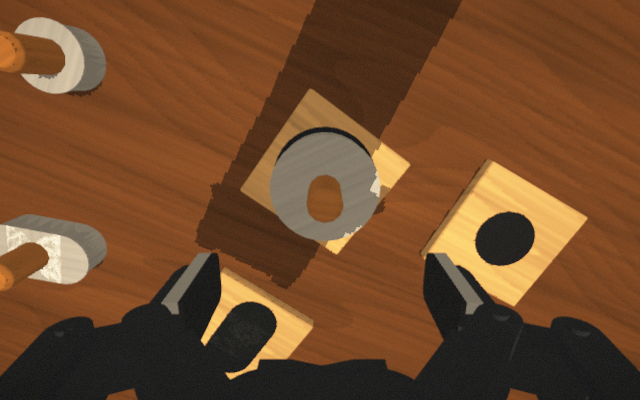

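The large cutter sits on its outline. On to the small one.

Emit:
arm_command(
  slide=[
    [16,-32,0],
    [16,-32,0],
    [16,-32,0],
    [16,-32,0],
    [16,-32,0],
    [14,-28,0],
    [0,0,0],
    [0,0,0],
  ],
  turn=[0,0,0,0,0,0,0,0],
  grip=[0,0,0,0,0,0,0,0],
)

```text
clock: 14.1
position: [0.4569, -0.3026, 0.1099]
ee_rot: [-0.206, 0.979, 0.0, -0.001]
ft_force: [0.5, 0.9, -0.3]
grip_width: 1.001
```

```bash
python3 look.py w13 wrist 460.3 -302.5 11; python3 -c "
import h; from h import *
np.set_printoptions(precision=4,suppress=True)
h._c['wrist']=json.load(open('pics/w12.json')); print(ray('wrist',325.5,186,.04), ray('wrist',[241,410],[190,164],.012).mean(0))
h._c['wrist']=json.load(open('pics/w13.json')); print(proj('wrist',[.4603,-.3025,.066]),proj('wrist',[.4603,-.3025,.028]))"
```

```text
slide [-3.3 -1.4 98.9] x-axis deg -156.27 pos [ 456.9 -302.6  109.9] t 14.1
[ 0.4643 -0.0915  0.04  ] [ 0.4651 -0.0918  0.012 ]
(np.float64(320.2305394290892), np.float64(212.67402703601556)) (np.float64(320.43363546904493), np.float64(195.37428751195782))
```

View pics/w13.png

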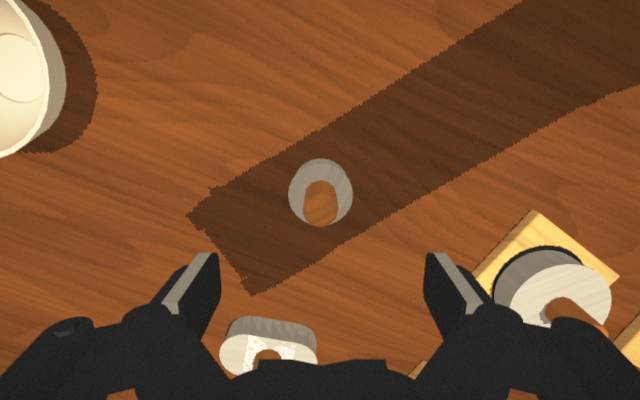

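The small disc's centre is at (320.5,192), about 2 mm toward tool +x of my estimate. Descend and grip.

Emit:
arm_command(
  slide=[
    [-1.3,-1,25],
    [0,0,30],
    [0,0,25],
    [0,0,15],
    [0,0,2],
    [0,0,0],
    [0,0,0],
    [0,0,0],
    [0,0,0],
    [0,0,0],
  ],
  turn=[0,0,0,0,0,0,0,0,0,0],
  grip=[0,0,0,0,0,0,1,1,1,1],
)

```text
clock: 14.98
position: [0.4605, -0.3014, 0.0151]
ee_rot: [-0.207, 0.978, -0.0, 0.001]
ft_force: [-0.2, 0.1, 0.4]
grip_width: 0.454
```

Emit:
arm_command(
  slide=[
    [0,0,0],
    [0,0,0],
    [0,0,0],
    [0,0,0],
  ],
  turn=[0,0,0,0],
  grip=[1,1,1,1],
)

```text
clock: 15.32
position: [0.4603, -0.3015, 0.0147]
ee_rot: [-0.207, 0.978, -0.0, 0.0]
ft_force: [0.7, -0.1, 6.3]
grip_width: 0.264
```

```bash
python3 look.py w14 wrist 452.2 70 112; python3 look.py w14s side 452.2 70 112
```

```text
slide [-143.4  342.8  -97.4] x-axis deg -156.07 pos [ 460.3 -301.5   14.7] t 15.32
slide [-143.4  342.8  -97.4] x-axis deg -156.07 pos [ 460.3 -301.5   14.7] t 15.37
```

View pics/w14.png

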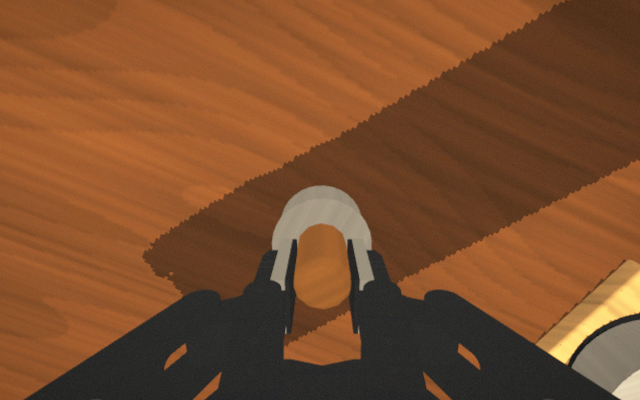

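Gripped (0.264). I'll lift 110 mm so it clears the large cutter's knob on the way.

Emit:
arm_command(
  slide=[
    [0,0,-30],
    [0,0,-40],
    [0,0,-40],
    [-7,17,0],
    [-15,35,0],
    [-15,35,0],
    [-15,35,0],
    [-15,35,0],
    [-15,35,0],
    [-15,35,0],
  ],
  turn=[0,0,0,0,0,0,0,0,0,0],
  grip=[1,1,1,1,1,1,1,1,1,1],
)

```text
clock: 16.25
position: [0.4556, -0.0527, 0.124]
ee_rot: [-0.207, 0.978, 0.0, -0.0]
ft_force: [1.9, 1.2, -2.1]
grip_width: 0.264
```

Emit:
arm_command(
  slide=[
    [-15,35,0],
    [-15,35,0],
    [-11,30,10],
    [-5,16,20],
    [0,0,20],
    [0,0,10],
    [0,0,0],
    [0,0,0],
  ],
  turn=[0,0,0,0,0,0,0,0],
  grip=[1,1,1,1,1,1,1,1],
)

```text
clock: 16.92
position: [0.4512, 0.0694, 0.0641]
ee_rot: [-0.207, 0.978, -0.0, -0.001]
ft_force: [-0.7, 0.3, -1.5]
grip_width: 0.264
```

```bash
python3 look.py w15 wrist 452.2 70 26.7
```

```text
slide [-1.2  0.1 37.4] x-axis deg -156.14 pos [451.2  69.4  64.1] t 16.92
```

View pics/w15.png

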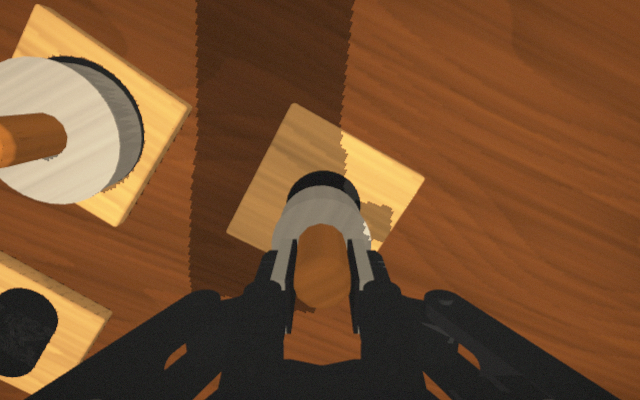

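Run:
```python
import h; from h import *
np.set_printoptions(precision=1,suppress=True)
h._c['wrist']=json.load(open('pics/w15.json'))
xa=np.array([np.cos(np.radians(-156.1)),np.sin(np.radians(-156.1)),0])
print('sil',ray('wrist',323,171,.012)*1000-25*xa)
print('block',ray('wrist',[425,227],[179,233],.012).mean(0)*1000)
print('rim',ray('wrist',322,199,.0774)*1000-23*xa,'bottom',ray('wrist',322,185.5,.0494)*1000-23*xa)
```

```text
sil [453.1  70.8  12. ]
block [452.5  71.   12. ]
rim [449.8  68.6  77.4] bottom [450.9  69.1  49.4]
```

Emit:
arm_command(
  slide=[
    [-2,0.6,15],
    [0,0,12],
    [0,0,7],
    [0,0,3],
    [0,0,0],
    [0,0,0],
    [0,0,0],
    [0,0,0],
    [0,0,0],
    [0,0,0],
  ],
  turn=[0,0,0,0,0,0,0,0,0,0],
  grip=[1,1,1,1,1,1,0,0,0,0],
)

```text
clock: 17.8
position: [0.4533, 0.0717, 0.0276]
ee_rot: [-0.207, 0.978, 0.0, 0.0]
ft_force: [-0.6, 0.2, -0.3]
grip_width: 0.821
```

Emit:
arm_command(
  slide=[
    [0,0,0],
    [0,0,0],
    [0,0,-15],
    [0,0,-25],
    [0,0,-25],
    [0,0,-25],
    [0,0,-10],
    [0,0,0],
  ],
  turn=[0,0,0,0,0,0,0,0],
  grip=[0,0,0,0,0,0,0,0],
)

```text
clock: 18.47
position: [0.4545, 0.072, 0.1295]
ee_rot: [-0.207, 0.978, 0.0, 0.002]
ft_force: [0.0, -0.5, 0.2]
grip_width: 1.0
```

```bash
python3 look.py w16 wrist 617.5 -284 120
```

```text
slide [  -4.5 -391.5    9.9] x-axis deg -156.07 pos [454.5  72.  129.5] t 18.47
```

View pics/w16.png

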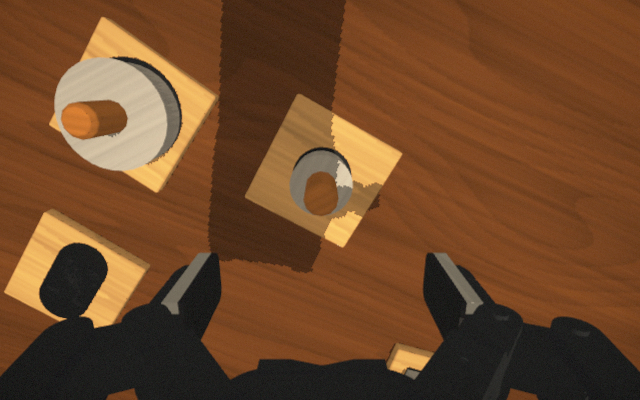

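Emit:
arm_command(
  slide=[
    [-0.5,-39,0],
    [-0.5,-39,0],
    [-0.5,-39,0],
    [-0.5,-39,0],
    [-0.5,-39,0],
    [-0.5,-39,0],
    [-0.5,-39,0],
    [-0.5,-39,0],
    [-0.5,-39,0],
    [0,-39,0],
  ],
  turn=[0,0,0,0,0,0,0,0,0,0],
  grip=[0,0,0,0,0,0,0,0,0,0],
)

```text
clock: 19.35
position: [0.615, -0.2844, 0.1246]
ee_rot: [-0.208, 0.978, 0.001, -0.001]
ft_force: [1.5, -0.0, 0.0]
grip_width: 1.003
```

Emit:
arm_command(
  slide=[
    [0,0,10],
    [0,0,0],
    [0,0,0],
  ],
  turn=[0,0,0],
  grip=[0,0,0],
)

```text
clock: 19.6
position: [0.6141, -0.2821, 0.1145]
ee_rot: [-0.207, 0.978, 0.001, -0.002]
ft_force: [-0.0, 1.4, 0.5]
grip_width: 1.0
```

```bash
python3 look.py w17 wrist 617.5 -284 12; python3 -c "
import h; from h import *
np.set_printoptions(precision=4,suppress=True)
print(manip.get_obs()['joint_pos'])
h._c['wrist']=json.load(open('pics/w17.json')); print(proj('wrist',[.6175,-.284,.066]),proj('wrist',[.6175,-.284,.028]))
a=np.radians(-77); d=np.array([np.cos(a),np.sin(a),0])*.042
print(proj('wrist',np.array([.6175,-.284,.028])+d),proj('wrist',np.array([.6175,-.284,.028])-d))"
```

```text
slide [ -2.6  -3.4 102.5] x-axis deg -156.07 pos [ 614.1 -282.1  114.5] t 19.6
[ 0.2086  0.5042  0.2147  1.4293 -0.1103  1.2224  2.4251]
(np.float64(317.37593961629153), np.float64(209.2121141810347)) (np.float64(317.8478899691715), np.float64(192.7042525211973))
(np.float64(263.51773099453635), np.float64(182.7311272944611)) (np.float64(371.2099489341274), np.float64(202.499668298693))
```

View pics/w17.png

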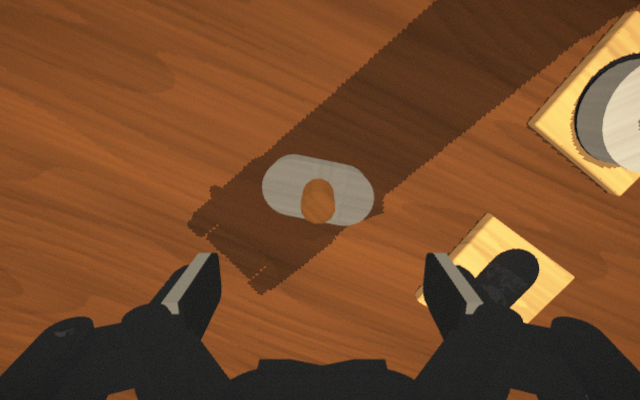

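The oblong's centre is at about (318.5,190.5), close to the prediction, and its axis slope fits -77°. Joint 7 is at 2.43, near its limit, so I'll turn it the other way (+114.5° in tool terms). Grip now.

Emit:
arm_command(
  slide=[
    [-1,-2,25],
    [-0.5,-1,30],
    [0,0,25],
    [0,0,17],
    [0,0,4],
    [0,0,0],
    [0,0,0],
    [0,0,0],
    [0,0,0],
    [0,0,0],
  ],
  turn=[0,0,0,0,0,0,0,0,0,0],
  grip=[0,0,0,0,0,0,1,1,1,1],
)

```text
clock: 20.48
position: [0.6186, -0.2854, 0.0174]
ee_rot: [-0.207, 0.978, -0.0, 0.001]
ft_force: [-0.1, 0.4, -0.0]
grip_width: 0.452
```

Emit:
arm_command(
  slide=[
    [0,0,0],
    [0,0,0],
    [0,0,0],
    [0,0,0],
    [0,0,-15],
    [0,0,-20],
    [0,0,-20],
    [0,0,0],
  ],
  turn=[0,0,0,0,0,0,0,0],
  grip=[1,1,1,1,1,1,1,1],
)

```text
clock: 21.15
position: [0.6199, -0.2862, 0.0754]
ee_rot: [-0.207, 0.978, -0.002, 0.002]
ft_force: [0.7, -0.6, -0.2]
grip_width: 0.263
```

```bash
python3 look.py w18 wrist 640 -101.5 70
```

```text
slide [-93.3 160.7   5.1] x-axis deg -156.08 pos [ 619.9 -286.2   75.4] t 21.15
```

View pics/w18.png

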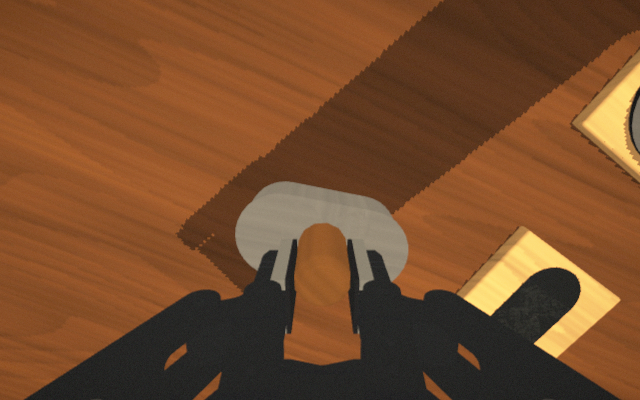

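Emit:
arm_command(
  slide=[
    [-10,17,0],
    [-18,31,0],
    [-18,31,0],
    [-18,31,0],
    [-17,30,0],
    [-10,17,0],
    [-2,4,0],
    [0,0,0],
  ],
  turn=[0,0,0,0,0,0,0,0],
  grip=[1,1,1,1,1,1,1,1],
)

```text
clock: 21.87
position: [0.6372, -0.0978, 0.0699]
ee_rot: [-0.209, 0.978, 0.001, -0.001]
ft_force: [0.0, -0.3, -1.8]
grip_width: 0.263
```

Emit:
arm_command(
  slide=[
    [0,0,0],
    [0,0,0],
    [0,0,0],
    [0,0,0],
    [0,0,0],
    [0,0,0],
    [0,0,0],
    [0,0,0],
    [0,0,0],
    [0,0,0],
  ],
  turn=[6.5,6.5,6.5,6.5,6.5,6.5,6.5,6.5,6.5,6.5],
  grip=[1,1,1,1,1,1,1,1,1,1],
)

```text
clock: 22.7
position: [0.6368, -0.1029, 0.0705]
ee_rot: [0.355, 0.935, -0.001, -0.0]
ft_force: [-0.5, -0.6, -0.5]
grip_width: 0.263
```

Emit:
arm_command(
  slide=[
    [0,0,0],
    [0,0,0],
    [0,0,0],
    [0,0,0],
    [0,0,0],
    [0,0,0],
    [0,0,0],
    [0,0,0],
    [0,0,0],
    [0,0,0],
  ],
  turn=[6.5,6.5,6.5,6.5,6.5,6.5,6.5,4,0,0],
  grip=[1,1,1,1,1,1,1,1,1,1],
)

```text
clock: 23.53
position: [0.6371, -0.102, 0.0707]
ee_rot: [0.71, 0.704, -0.001, 0.0]
ft_force: [0.1, 0.0, -0.6]
grip_width: 0.259
```

```bash
python3 look.py w19 wrist 640 -101.5 29
```

```text
slide [ 0.6  3.  41.7] x-axis deg 89.47 pos [ 637.1 -102.    70.7] t 23.53
```

View pics/w19.png

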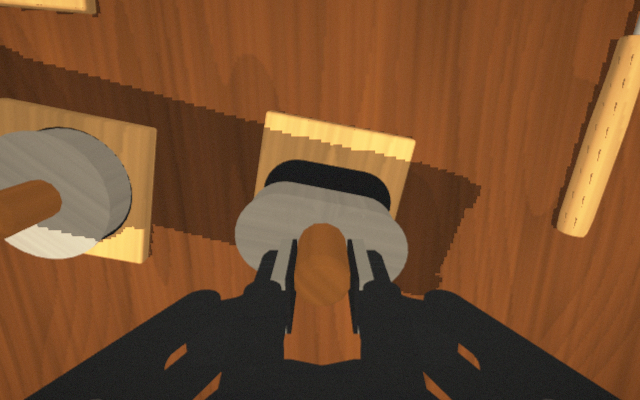

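Run:
```python
import h; from h import *
np.set_printoptions(precision=1,suppress=True)
h._c['wrist']=json.load(open('pics/w19.json'))
c=ray('wrist',[268,415],[111,139],.012)*1000; d=(c[1]-c[0]); L=np.hypot(*d[:2]); n=np.array([d[1],-d[0],0])/L
print(L,'ang',np.degrees(np.arctan2(d[1],d[0])),'ctr',c.mean(0)+50*n,c.mean(0)-50*n)
c=ray('wrist',[265,391],[188,190],.012)*1000; print('sil ends',c.mean(0)); 
zt=.028+.0707-.0174+.0
c=ray('wrist',[235,408],[232,245],zt)*1000; print('cut ends',c,c.mean(0))
c=ray('wrist',[290,350],[182,192],.0533)*1000;d=c[1]-c[0];print(np.degrees(np.arctan2(d[1],d[0])))
```

```text
96.70409520777993 ang -11.174189507622245 ctr [ 640.6 -101.    12. ] [660.   -2.9  12. ]
sil ends [640.9 -94.7  12. ]
cut ends [[ 594.   -96.    81.3]
 [ 679.3 -103.8   81.3]] [636.7 -99.9  81.3]
-10.400308463009676
```

Emit:
arm_command(
  slide=[
    [0,2,15],
    [0,1.3,14],
    [0,0,8],
    [0,0,4],
    [0,0,0],
    [0,0,0],
    [0,0,0],
    [0,0,0],
    [0,0,0],
    [0,0,0],
  ],
  turn=[0,0,0,0,0,0,0,0,0,0],
  grip=[1,1,1,1,1,1,0,0,0,0],
)

```text
clock: 24.42
position: [0.6409, -0.1003, 0.0301]
ee_rot: [0.711, 0.704, 0.0, -0.0]
ft_force: [-1.0, -0.5, -0.9]
grip_width: 0.816
```

Emit:
arm_command(
  slide=[
    [0,0,0],
    [0,0,0],
    [0,0,-15],
    [0,0,-25],
    [0,0,-30],
    [0,0,-40],
    [0,0,-40],
    [0,0,-20],
    [0,0,0],
  ],
  turn=[0,0,0,0,0,0,0,0,0],
  grip=[0,0,0,0,0,0,0,0,0],
)

```text
clock: 25.17
position: [0.6432, -0.1011, 0.2062]
ee_rot: [0.711, 0.704, 0.003, 0.003]
ft_force: [-0.0, -1.0, 0.1]
grip_width: 1.001
```

```bash
python3 look.py w20 wrist 640 -101.5 29;python3 look.py s20 side 640 -101.5 29;python3 look.py t20 top 640 -101.5 29; python3 -c "
from h import *
im=cv2.imread('pics/s20.png'); cv2.imwrite('pics/s20c.png',cv2.resize(im[120:270,250:410],None,fx=3.8,fy=3.8,interpolation=cv2.INTER_CUBIC))"
```

```text
slide [ -0.4  -4.7 177.2] x-axis deg 89.42 pos [ 643.2 -101.1  206.2] t 25.17
slide [ -0.8  -3.1 174.2] x-axis deg 89.43 pos [ 642.2 -100.7  203.2] t 25.22
slide [ -1.2  -1.5 171.9] x-axis deg 89.44 pos [ 641.2 -100.4  200.9] t 25.27
```

View pics/w20.png

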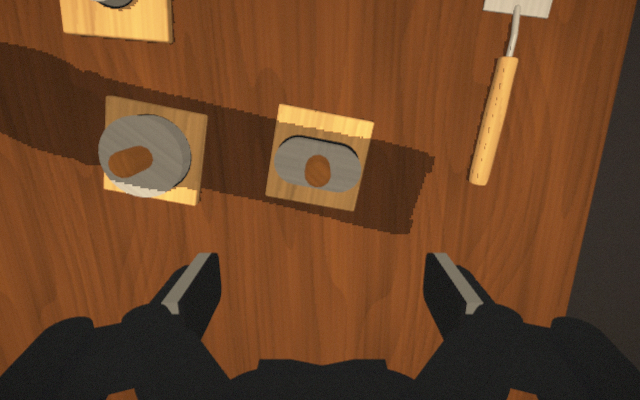

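View pics/s20c.png

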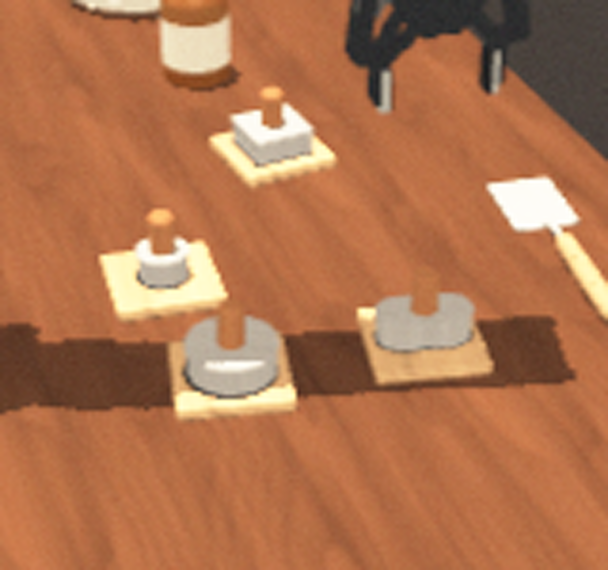

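View pics/t20.png

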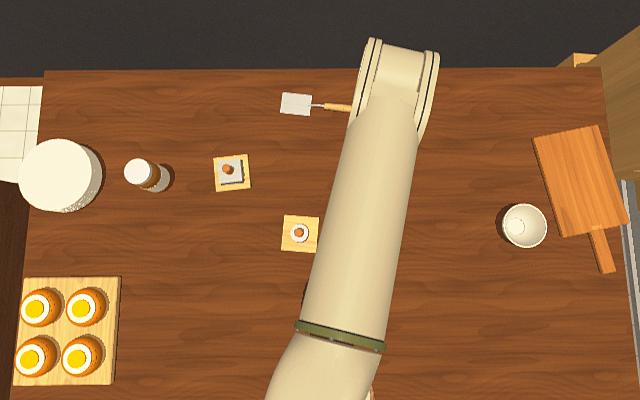

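All four cutters stand upright on their blocks, and the jar and bowl haven't moved. One numeric check of the centring before handing in.

Run:
```python
import h; from h import *
np.set_printoptions(precision=1,suppress=True)
def L(n): h._c['wrist']=json.load(open(f'pics/{n}.json'))
R=lambda u,v,z:ray('wrist',u,v,z).reshape(-1,3).mean(0)*1000
L('w20'); print('obl',R([274,361],[160,170],.04),'blk',R([279,374,355,266],[104,122,210,195],.012))
L('w16'); print('small',R([290,353],[182,182],.04),'blk',R([298,403,344,246],[94,153,248,197],.012))
L('w8'); print('sq',R([294,376,352,269],[133,158,236,212],.04),'blk',R([281,402,361,250],[100,139,248,215],.012))
```

```text
obl [ 640.3 -100.4   40. ] blk [ 641.2 -100.5   12. ]
small [450.4  69.5  40. ] blk [452.   71.3  12. ]
sq [628.  267.2  40. ] blk [629.3 268.5  12. ]
```

```bash
python3 -c "
from h import *
print(manip.hand_in())"
```

```text
the job is handed in; nothing more can be done
None
```

All four cutters are standing upright on the blocks with their own outlines, and the job was handed in at about 25 s. No verdict came back.

- **Centring:** my last wrist-camera checks put every cutter within about 3 mm of its outline's centre (limit 12 mm). The offsets were about 2.4 mm for the small, 1.8 mm for the square, and 1 mm each for the large and the oblong.
- **Alignment:** the square and the oblong looked parallel to their outlines. I measured the oblong at about 1° off just before setting it down; the square I judged by eye.
- **Jar and bowl:** both show in the same places as in the first picture. The final side view shows the gripper open and clear of everything.
- **Missed first grasp:** the jaws shut on top of the square cutter's knob. Both the pictures and the contact showed the real fingertips about 26 mm behind the reported TCP, which disagrees with the interface text. The upward force read 20 N at the end of that move, and the cutter stayed where it was. I corrected for the offset in every later grasp.
- **Network mix-ups:** several of the trained networks' reports confused blocks with cutters. I measured positions from the images instead.
- **Last top view:** the arm hid the large and oblong cutters, so those two rest on the wrist and side views.

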